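Stand the flopped hemostats back in their rack

TASK

Two of the five hemostats in the beechwood stand have flopped forward in their slots. With the fingertips, gently push each of them back up from the front until it rests against the rear rail like the other three, without lifting any hemostat out of its slot. Leave the racked hemostats, the violet clamps, the petri dish and the dispenser undisturbed.

Things in the scene. Friction and masses are not known exactly. Their poses are not given: they have to be found in the camera images.
- stand: Beechwood stand fixed to the counter, 110 deep (x) x 318 wide (y) mm. Origin: centre of its underside; front (-x) to the robot, z up. A 55 mm high block has five slots running front to back, 6.5 mm wide, at y = -100, -50, 0, 50, 100 mm; floor 12 mm up, mouth x = -24 to 10 mm, front wall sloping. End posts at y = +-152 mm reach 126 mm.
- rail (a point): Middle of the stand's rear rail, a 12 mm dowel along y, 29 mm behind the stand's middle, 111 mm above the counter. A flopped hemostat pushed from the front a little past upright falls the rest of the way back against it and stays.
- hemostat_a: Steel hemostat flopped forward (leans 26 degrees to the stand's front, stable). 164 mm long, 66 mm over its two finger rings, bars 5.4 mm thick, 55 g, loose, jaws down in one of the slots; rocks front to back about its tip. Origin: centre of the rounded jaw tip (radius 4.5 mm). z: up its middle to the rings; x: across both rings, to the stand's back. Ring centres x = +-17.5, z = 134 mm, 30 mm outside diameter.
- hemostat_a_rings (a point): Midway between the finger rings of hemostat_a, 134 mm up its z axis. About 59 mm in front of its slot's middle (stand x = 0) and 137 mm above the counter when flopped, 13 mm behind and 150 mm up when racked. The front ring's outer edge is 33 mm from here, to -x of the hemostat. The rings rise on an arc about the jaw tip: follow it, a level push can bind.
- hemostat_b: Steel hemostat flopped forward (leans 26 degrees to the stand's front, stable). 164 mm long, 66 mm over its two finger rings, bars 5.4 mm thick, 55 g, loose, jaws down in one of the slots; rocks front to back about its tip. Origin: centre of the rounded jaw tip (radius 4.5 mm). z: up its middle to the rings; x: across both rings, to the stand's back. Ring centres x = +-17.5, z = 134 mm, 30 mm outside diameter.
- hemostat_b_rings (a point): Midway between the finger rings of hemostat_b, 134 mm up its z axis. About 59 mm in front of its slot's middle (stand x = 0) and 137 mm above the counter when flopped, 13 mm behind and 150 mm up when racked. The front ring's outer edge is 33 mm from here, to -x of the hemostat. The rings rise on an arc about the jaw tip: follow it, a level push can bind.
- hemostat_c: Steel hemostat already racked (leans 6 degrees back on the rear rail). 164 mm long, 66 mm over its two finger rings, bars 5.4 mm thick, 55 g, loose, jaws down in one of the slots; rocks front to back about its tip. Origin: centre of the rounded jaw tip (radius 4.5 mm). z: up its middle to the rings; x: across both rings, to the stand's back. Ring centres x = +-17.5, z = 134 mm, 30 mm outside diameter.
- hemostat_c_rings (a point): Midway between the finger rings of hemostat_c, 134 mm up its z axis. About 59 mm in front of its slot's middle (stand x = 0) and 137 mm above the counter when flopped, 13 mm behind and 150 mm up when racked. The front ring's outer edge is 33 mm from here, to -x of the hemostat. The rings rise on an arc about the jaw tip: follow it, a level push can bind.
- hemostat_d: Steel hemostat already racked (leans 6 degrees back on the rear rail). 164 mm long, 66 mm over its two finger rings, bars 5.4 mm thick, 55 g, loose, jaws down in one of the slots; rocks front to back about its tip. Origin: centre of the rounded jaw tip (radius 4.5 mm). z: up its middle to the rings; x: across both rings, to the stand's back. Ring centres x = +-17.5, z = 134 mm, 30 mm outside diameter.
- hemostat_d_rings (a point): Midway between the finger rings of hemostat_d, 134 mm up its z axis. About 59 mm in front of its slot's middle (stand x = 0) and 137 mm above the counter when flopped, 13 mm behind and 150 mm up when racked. The front ring's outer edge is 33 mm from here, to -x of the hemostat. The rings rise on an arc about the jaw tip: follow it, a level push can bind.
- hemostat_e: Steel hemostat already racked (leans 6 degrees back on the rear rail). 164 mm long, 66 mm over its two finger rings, bars 5.4 mm thick, 55 g, loose, jaws down in one of the slots; rocks front to back about its tip. Origin: centre of the rounded jaw tip (radius 4.5 mm). z: up its middle to the rings; x: across both rings, to the stand's back. Ring centres x = +-17.5, z = 134 mm, 30 mm outside diameter.
- hemostat_e_rings (a point): Midway between the finger rings of hemostat_e, 134 mm up its z axis. About 59 mm in front of its slot's middle (stand x = 0) and 137 mm above the counter when flopped, 13 mm behind and 150 mm up when racked. The front ring's outer edge is 33 mm from here, to -x of the hemostat. The rings rise on an arc about the jaw tip: follow it, a level push can bind.
- clamp_a: Violet plastic tubing clamp, a bent strip 75 x 14 x 22 mm high lying on the counter in front of the stand, 18 g, loose. Origin: centre of its underside; x along it. A bystander.
- clamp_b: A second violet tubing clamp like clamp_a. A bystander.
- dish: Smoked glass petri dish, 90 mm across, 16 mm high, 70 g, loose, to the right of the stand. Origin: centre of its underside. A bystander.
- dispenser: Square grey dispenser, 90 x 90 mm, 119 mm high with its push plate, fixed to the counter left of the stand. Origin: centre of its underside. A bystander.
- dispenser_plate (a joint): The sprung square push plate on the dispenser's top: 0 up, 0.010 m fully pressed.
- tray: Chunky amber plastic clamp tray 200 x 150 x 50 mm with white clamps in it, fixed, far to the right. Origin: centre of its underside. Not part of the work.

How it is judged:
By the outcome, as a careful person would: the job done as asked, in the order asked, and still so for the second after the job is handed in, with the robot touching nothing.
It also fails if it takes over 51 s, if anything falls off the work surface, if the arm or the gripper's body presses on something with over 40 N, if the wrist force passes 120 N, or if a joint passes its speed limit or range.

ROBOT

A 7-joint arm with a two-finger parallel gripper is mounted at the origin on the work surface. World frame = base frame: x ahead of the robot, y to its left, z up, the work surface at z = 0. Lengths are in mm, angles in rad, forces in N, time in s.
With the tool pointing down it reaches from about 400 to 850 mm from the base axis. Payload 4.5 kg.
Tool frame: the origin (TCP) lies midway between the tips of the shut fingers; the grasp point (between the pads) lies 19 mm behind it; z points along the fingers, y is the direction in which the jaws open and shut (so a half turn about z gives the same grasp; the last joint's range is limited). The gripper opens to 88 mm and grips with 3 to 60 N. Pads are 18 mm wide; open, the fingers measure 123 mm over their backs; the gripper's body (75 mm by 187 mm) begins 45 mm behind the grasp point.
Start: joints at [-1.082, 0.689, -0.195, 1.565, 0.157, 0.902, -0.215], TCP at [274.537, 561.503, 211.243] pointing down, gripper open.
Joint ranges: [-3.01, 3.01], [-0.46, 2.08], [-1.47, 1.51], [0.13, 2.56], [-1, 4.14], [0.04, 2.09], [-2.66, 2.66]. Speed limits (rad/s): [2.57, 2.57, 3.14, 3.14, 3.14, 3.14, 3.14].

INTERFACE

Orientations are given as a 3x3 rotation matrix whose columns are the frame's x, y, z axes.
In Python, from plant import r, camera, camera_params gives the robot as it stands. The module is installed in compiled form; this text tells all that it offers.
- The arm moves only by the tool step_arm, never from a script. Its argument "increments" is a list of rows, each a list of 5 numbers: the shift along the tool's x, y, z in units of 25 mm (1.0 is 25 mm), then the turn about the tool's z in degrees, then the opening, from 0 (shut) to 1 (fully open). A call has exactly 5 rows; each row shifts and turns the commanded pose from where the row before left it, along the tool's axes as they then stand; what a row does not reach is not made up. A row lasts 1/8 s, in which the tool goes at most 62.5 mm and 10.7 degrees, less where a joint would pass 70% of its speed; a pose out of reach is approached as far as the arm can. A call is refused whole if a number of a shift passes 1 or a number of a turn 10.7, either way. A call with a gripper value outside its range is refused whole. The fingers move at their own pace and stop on an object; "squeeze" is the grip in N (left out, the last holds). Time passes only in rows, so rows that do not move let the fingers close, or fill a call up. It gives the time, the measured TCP pose, the force and the opening at its end, in the units of the state.
- r.observe(): the state, without advancing time (a new reading comes with each control period).
- camera(name): name is "scene" or "top" or "wrist"; returns the picture (480x640x3 uint8, red, green, blue); there is no depth.
- camera_params(name): a dict with "intrinsics" (3x3 intrinsics, pixels), "k1" (the pictures are not rectified: a ray, as slopes to the right and down, at radius r is drawn at 1 + k1 r^2 times it, then the intrinsics apply), "rvec" (rotation vector, rad) and "tvec" (3), from world to camera coordinates, as OpenCV has them. Camera axes: x right, y down, z forward; pixel columns grow to the right and rows downward; lengths in mm; the calibration is good to about 2 mm. A picture is of the moment at which its call begins: read the wrist's pose just before it. camera_params takes no time and is no camera call; for the wrist camera it gives the pose at the moment of the call.
- r.job_done(): hands the job in, once; it reports no verdict.
The state is a dict: "t": time; "q": joint angles; "qvel": joint speeds; "tau": joint torques, N m; "tool_pos": TCP position; "tcp_rot": TCP orientation; "contact_force": force on the tool from outside, world axes, zero at the start; "wrist_torque": the same for the moment, N m; "width": finger opening in mm.
Only numpy, scipy, OpenCV 4.12 (cv2) and the standard library are available. Lean on these libraries where they do the work, as an engineer would, in place of code of your own. Each camera call takes 0.05 s, during which the arm holds its last target. There are 200 camera calls.

## Working session

There is one attempt and no reset: what is moved stays moved. The work goes in short steps, Python scripts to look and compute and a tool call to move; the robot and the scene stay as the last step left them, time stands still between calls to the robot, and variables do not carry over. Pictures are saved under pics/ and viewed, about 8 in all and at most 12, crops included, and the job is handed in when it is done.

Besides the shell and the picture viewer there is one more tool, called by a JSON object that holds its "fn" and its "kwargs". step_arm: Moves the arm, as the interface text tells. Its arguments: {"type":"object","properties":{"increments":{"type":"array","items":{"type":"array","items":{"type":"number"}}},"squeeze":{"type":"number"}},"required":["increments"]}

```bash
mkdir -p pics
python3 - <<'E'
from plant import r,camera,camera_params
import cv2
s=r.observe();print(s['t'],s['tool_pos'],s['tcp_rot'],s['width'])
for n in('scene','top'):
    cv2.imwrite(f'pics/{n}0.png',camera(n)[:,:,::-1]);print(n,camera_params(n))
E
```

```text
0.0 [274.31120689 560.84287087 210.40040817] [[-8.98389291e-01  4.39199549e-01 -6.61508447e-04]
 [ 4.39200021e-01  8.98387707e-01 -1.69389475e-03]
 [-1.49666752e-04 -1.81231143e-03 -9.99998347e-01]] 88.04215847620232
scene {'intrinsics': array([[488.79505801,   0.        , 313.56034167],
       [  0.        , 488.79505801, 235.82451565],
       [  0.        ,   0.        ,   1.        ]]), 'k1': -0.09788979360276667, 'rvec': array([ 2.17099645,  0.66541592, -0.28501276]), 'tvec': array([-404.99382751, -141.36602008, 1466.04823302])}
top {'intrinsics': array([[566.81733396,   0.        , 315.60734482],
       [  0.        , 566.81733396, 241.32459966],
       [  0.        ,   0.        ,   1.        ]]), 'k1': -0.05833857907585542, 'rvec': array([ 2.18901589, -2.16911156,  0.10961434]), 'tvec': array([ -77.4942954 ,  557.39662106, 1521.53779301])}
```

View pics/scene0.png

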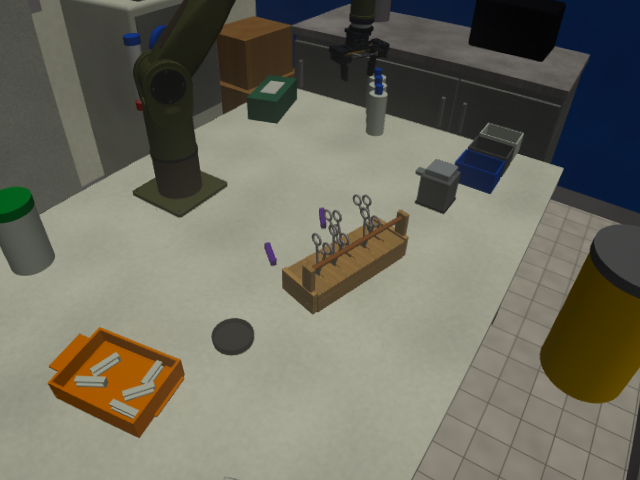

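View pics/top0.png

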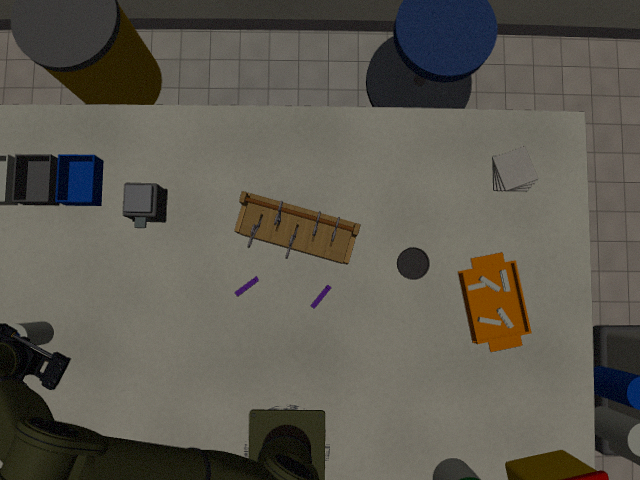

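Top view: the stand is around (298,228), with flopped hemostats near (255,230) (the +100 slot) and (291,240) (the middle slot). The violet clamps are at (247,286) and (321,296), the dispenser at (140,203) and the dish at (413,263). I'll zoom in next.

```bash
cat > h.py <<'E'
import cv2,numpy as np
from plant import r,camera,camera_params
def ray(p,u,v):
    K=p['intrinsics'];d=np.array([p['k1'],0,0,0,0.])
    n=cv2.undistortPoints(np.array([[[u,v]]],float),K,d[:4])[0,0]
    R=cv2.Rodrigues(p['rvec'])[0];return -R.T@p['tvec'],R.T@np.array([n[0],n[1],1])
def onz(p,u,v,z):
    c,d=ray(p,u,v);return c+d*(z-c[2])/d[2]
def proj(p,X):
    return cv2.projectPoints(np.array(X,float).reshape(-1,1,3),p['rvec'],p['tvec'],p['intrinsics'],np.array([p['k1'],0,0,0.]))[0][:,0]
E
python3 - <<'E'
from h import *
im=cv2.imread('pics/top0.png')
c=im[180:320,225:375];cv2.imwrite('pics/topz.png',cv2.resize(c,None,fx=5,fy=4.28*5/4.28,interpolation=cv2.INTER_CUBIC)[:600])
h=cv2.cvtColor(im,cv2.COLOR_BGR2HSV)
m=cv2.inRange(h,(8,80,60),(25,255,255));m[:180]=0;m[280:]=0;m[:,:225]=0;m[:,375:]=0
n=max(cv2.findContours(m,0,2)[0],key=cv2.contourArea);print(cv2.approxPolyDP(n,3,True)[:,0])
p=camera_params('top');print(cv2.minAreaRect(n));
E
```

```text
[[242 191]
 [239 201]
 [245 199]
 [266 206]
 [242 205]
 [234 230]
 [251 236]
 [251 226]
 [262 213]
 [254 237]
 [288 246]
 [297 223]
 [292 248]
 [348 262]
 [355 238]
 [350 231]
 [357 234]
 [359 224]
 [340 219]
 [338 226]
 [345 228]
 [336 229]
 [332 242]
 [334 227]
 [326 224]
 [334 225]
 [337 218]
 [321 213]
 [319 220]
 [327 223]
 [318 223]
 [314 237]
 [311 234]
 [315 221]
 [308 219]
 [316 219]
 [318 212]
 [283 202]
 [276 230]
 [277 222]
 [274 225]
 [279 201]]
((295.1135559082031, 227.16952514648438), (123.62030792236328, 41.90774154663086), 15.871177673339844)
```

View pics/topz.png

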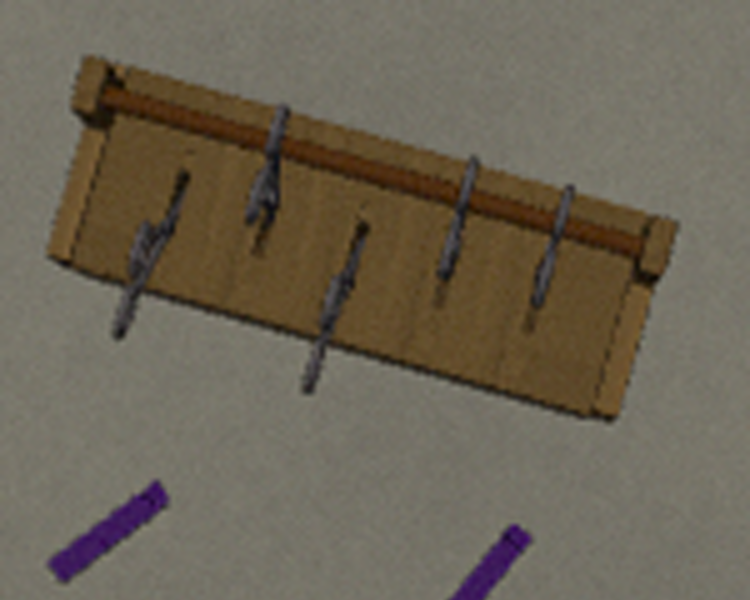

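Run:
```python
from h import *
p=camera_params('top')
f=lambda a,b,z:onz(p,225+a/5-.4,180+b/5-.4,z)
L=f(105,97,111);R=f(643,243,111)
ry=(L-R);print('rail',L,R,np.linalg.norm(ry));ry/=np.linalg.norm(ry)
rx=np.array([ry[1],-ry[0],0]);mid=(L+R)/2
# posts at 126: outer-back corners and outer front
PL=f(88,55,126);PR=f(679,222,126);print('posts',PL,PR,np.linalg.norm(PL-PR),np.degrees(np.arctan2(-(PL-PR)[0],(PL-PR)[1])))
FL=f(52,258,55);FR=f(613,417,55);print('front',FL,FR,np.linalg.norm(FL-FR),np.degrees(np.arctan2(-(FL-FR)[0],(FL-FR)[1])))
o=mid-29*rx;o[2]=0;print('origin',o,'rx',rx,'ry',ry,'yaw',np.degrees(np.arctan2(rx[1],rx[0])))
S=lambda P:np.round([(P-o)@rx,(P-o)@ry,P[2]],1)
for n,a in dict(PL=PL,PR=PR,FL=FL,FR=FR,ha=f(119,335,128),hb=f(308,391,128),slotA=f(184,172,55),slotB=f(363,228,55),c1a=f(160,483,11),c1b=f(55,575,11),c2=f(520,530,11)).items():print(n,S(a),a.round(1))
```

```text
rail [658.90210102 111.10884372 111.        ] [ 585.3057714  -168.59330295  111.        ] 289.22259695443506
posts [678.20211942 118.57805452 126.        ] [ 594.58823325 -185.90757199  126.        ] 315.75746817846107 -15.355315348832402
front [580.60568769 144.2924864   55.        ] [ 498.08288839 -157.02981439   55.        ] 312.41821546595645 -15.315981678125835
origin [594.05854024 -21.36281465   0.        ] rx [ 0.96708262 -0.25446258  0.        ] ry [0.25446258 0.96708262 0.        ] yaw -14.74174312261756
PL [ 45.8 156.7 126. ] [678.2 118.6 126. ]
PR [  42.4 -159.   126. ] [ 594.6 -185.9  126. ]
FL [-55.2 156.8  55. ] [580.6 144.3  55. ]
FR [ -58.3 -155.6   55. ] [ 498.1 -157.    55. ]
ha [-89.2 101.5 128. ] [533.6  99.5 128. ]
hb [-91.4   1.  128. ] [506.    2.9 128. ]
slotA [  8.3 101.1  55. ] [627.8  74.3  55. ]
slotB [ 4.5  0.2 55. ] [598.4 -22.3  55. ]
c1a [-155.7   72.5   11. ] [461.9  88.3  11. ]
c1b [-219.2  114.2   11. ] [411.1 144.9  11. ]
c2 [-128.5 -124.6   11. ] [ 438.  -109.2   11. ]
```

{"fn": "step_arm", "kwargs": {"increments": [[0, 0, 0, -10.7, 0], [-0.8, -1, 0, 0, 0], [-0.8, -1, 0, 0, 0], [-0.8, -1, 0, 0, 0], [-0.8, -1, 0, 0, 0]], "squeeze": 10}}

```text
t: 0.72
tool_pos: [325.5, 442.6, 210.9]
tcp_rot: [[-0.964, 0.265, -0.0], [0.265, 0.964, -0.001], [0.0, -0.001, -1.0]]
contact_force: [0.3, -0.5, -0.6]
width: 40.2
```

{"fn": "step_arm", "kwargs": {"increments": [[-0.8, -1, 0, 0, 0], [-0.8, -1, 0, 0, 0], [-0.8, -1, 0, 0, 0], [-0.8, -1, 0, 0, 0], [-0.8, -1, 0, 0, 0]]}}

```text
t: 1.35
tool_pos: [388.7, 295.7, 211.0]
tcp_rot: [[-0.964, 0.265, -0.0], [0.265, 0.964, -0.0], [0.0, -0.0, -1.0]]
contact_force: [0.8, -1.2, -0.6]
width: 0.7
```

```bash
cat >> h.py <<'E'
Y=np.radians(-15.2);O=np.array([594,-21.5,0])
RS=np.array([[np.cos(Y),-np.sin(Y),0],[np.sin(Y),np.cos(Y),0],[0,0,1]])
def st():
    s=r.observe();print('t',round(s['t'],2),'stand',(RS.T@(s['tool_pos']-O)).round(1),'toolx yaw vs -rx',np.degrees(np.arctan2(*(RS.T@-s['tcp_rot'][:,0])[[1,0]])).round(2),'F',(RS.T@s['contact_force']).round(2),'w',round(s['width'],1))
E
python3 -c "
from h import *
st()"
```

```text
t 1.35 stand [-281.2  252.3  211. ] toolx yaw vs -rx -0.16 F [ 1.07 -0.94 -0.63] w 0.7
```

{"fn": "step_arm", "kwargs": {"increments": [[-0.8, -1, 0, 0, 0], [-0.8, -1, 0, 0, 0], [-0.8, -1, 0.3, 0, 0], [-0.8, -1, 0.5, 0, 0], [-0.4, -0.8, 0.5, 0, 0]]}}

```text
t: 1.98
tool_pos: [444.2, 155.7, 178.2]
tcp_rot: [[-0.964, 0.267, 0.0], [0.267, 0.964, -0.0], [-0.0, -0.0, -1.0]]
contact_force: [-0.0, -0.2, 0.9]
width: 0.7
```

{"fn": "step_arm", "kwargs": {"increments": [[0, 0, 0.5, 0, 0], [0, 0, 0.5, 0, 0], [0, 0, 0.5, 0, 0], [0, 0, 0, 0, 0], [0, 0, 0, 0, 0]]}}

```text
t: 2.6
tool_pos: [443.5, 157.9, 141.3]
tcp_rot: [[-0.965, 0.264, 0.0], [0.264, 0.965, 0.0], [-0.0, 0.0, -1.0]]
contact_force: [-0.2, 0.9, 0.3]
width: 0.6
```

```bash
python3 -c "
from h import *
st()
a=camera('wrist');b=camera('top');cv2.imwrite('pics/m1.png',np.hstack([cv2.resize(a,(400,300)),cv2.resize(b[170:290,220:380],(400,300),interpolation=2)])[:,:,::-1])"
```

```text
t 2.6 stand [-192.3  133.7  141.3] toolx yaw vs -rx -0.1 F [-0.44  0.77  0.34] w 0.6
```

View pics/m1.png

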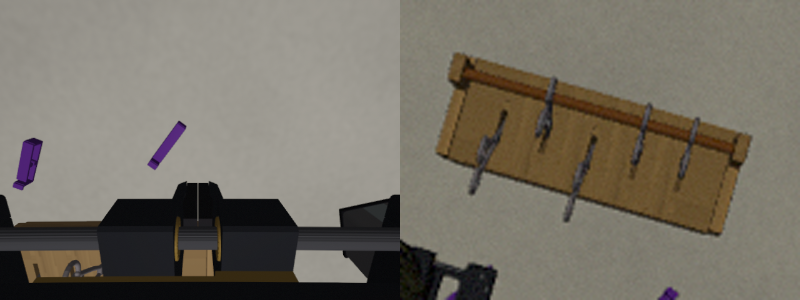

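The wrist camera looks away from the stand. It shows the shut fingers and both clamps, clear of the tool. In the top view nothing has been disturbed, so I'm moving on to the front ring of the +100 hemostat.

{"fn": "step_arm", "kwargs": {"increments": [[-0.9, -0.65, 0.5, 0, 0], [-0.9, -0.65, 0.5, 0, 0], [-0.7, 0, 0, 0, 0], [0, 0, 0, 0, 0], [0, 0, 0, 0, 0]]}}

```text
t: 3.32
tool_pos: [494.5, 110.0, 116.5]
tcp_rot: [[-0.965, 0.264, -0.0], [0.264, 0.965, 0.0], [0.0, 0.0, -1.0]]
contact_force: [0.1, 0.3, 0.7]
width: 0.8
```

```bash
python3 -c "
from h import *
st()"
```

```text
t 3.33 stand [-130.5  100.8  116.5] toolx yaw vs -rx -0.11 F [0.04 0.32 0.68] w 0.8
```

{"fn": "step_arm", "kwargs": {"increments": [[-0.6, 0, 0, 0, 0], [-0.5, 0, 0, 0, 0], [-0.2, 0, -0.05, 0, 0], [-0.2, 0, -0.1, 0, 0], [-0.2, 0, -0.1, 0, 0]]}}

```text
t: 3.95
tool_pos: [536.1, 98.2, 122.7]
tcp_rot: [[-0.964, 0.265, -0.0], [0.265, 0.964, 0.0], [0.0, 0.0, -1.0]]
contact_force: [0.5, 0.3, 0.3]
width: 0.2
```

{"fn": "step_arm", "kwargs": {"increments": [[-0.2, 0, -0.1, 0, 0], [-0.2, 0, -0.1, 0, 0], [-0.2, 0, -0.1, 0, 0], [-0.2, 0, -0.08, 0, 0], [0, 0, 0, 0, 0]]}}

```text
t: 4.58
tool_pos: [556.0, 92.7, 132.1]
tcp_rot: [[-0.964, 0.265, 0.001], [0.265, 0.964, 0.0], [-0.001, 0.0, -1.0]]
contact_force: [-0.4, 0.6, 0.6]
width: 0.5
```

```bash
python3 -c "
from h import *
st()
a=camera('scene');b=camera('top');cv2.imwrite('pics/m2.png',np.hstack([cv2.resize(a[170:320,260:460],(400,300),interpolation=2),cv2.resize(b[170:290,220:380],(400,300),interpolation=2)])[:,:,::-1])"
```

```text
t 4.58 stand [-66.6 100.2 132.1] toolx yaw vs -rx -0.19 F [-0.51  0.5   0.58] w 0.5
```

View pics/m2.png

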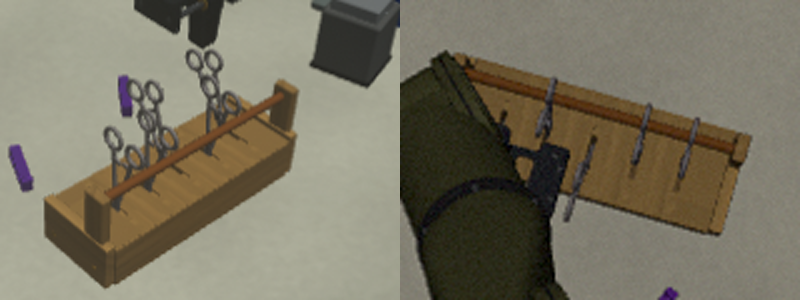

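```bash
python3 -c "
from h import *
p=camera_params('scene');W=lambda *X:((proj(p,O+RS@np.array(X,float))[0]-[260,170])*2).round(0)
print('tcp',W(-66.6,100.2,132.1),'palm',W(-66.6,100.2,196))
for th in (26,20,15,10):
  t=np.radians(th);c=np.cos(t);s=np.sin(t)
  print(th,'front',W(-17.5*c-134*s,100,16.5+134*c-17.5*s),'rear',W(17.5*c-134*s,100,16.5+134*c+17.5*s))
print('post',W(29,152,126),W(29,-152,126),'B front',W(-74.5,0,129.3))
a=cv2.imread('pics/m2.png')
b=camera('scene');cv2.imwrite('pics/m3.png',cv2.resize(b[150:270,310:470],(800,600),interpolation=2)[:,:,::-1])"
```

```text
tcp [198.  60.] palm [202.  16.]
26 front [193.  59.] rear [213.  60.]
20 front [201.  58.] rear [221.  62.]
15 front [207.  59.] rear [228.  65.]
10 front [214.  60.] rear [235.  69.]
post [283.  83.] [ 94. 192.] B front [134.  89.]
```

View pics/m3.png

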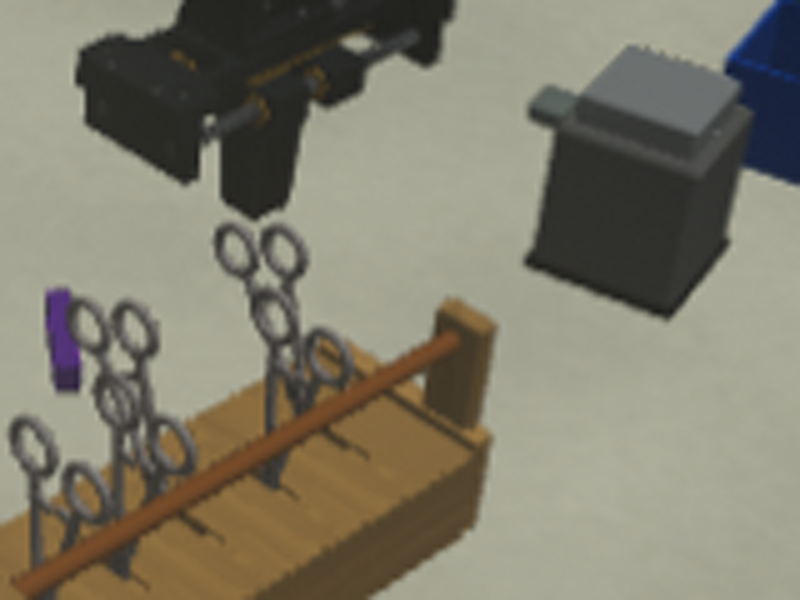

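The front ring is still in its flopped place, at (193,59) in the crop. The fingertip appears about 7 px above where the TCP should project, so the tool didn't touch it. I'll use the clamps to compare the wrist camera with the fixed cameras.

```bash
python3 -c "
from h import *
st()
for n in('top','scene','wrist'):
    p=camera_params(n);a=camera(n);cv2.imwrite('pics/c_%s.png'%n,a[:,:,::-1])
    h=cv2.cvtColor(a,cv2.COLOR_RGB2HSV);m=cv2.inRange(h,(125,90,30),(155,255,255))
    for c in cv2.findContours(m,0,2)[0]:
        if cv2.contourArea(c)>25:
            b=cv2.boundingRect(c);M=cv2.moments(c);u=M['m10']/M['m00'];v=M['m01']/M['m00'];X=onz(p,u,v,16);print(n,b,X.round(1),(RS.T@(X-O)).round(1))
p=camera_params('wrist');R=cv2.Rodrigues(p['rvec'])[0];print('wristcam pos in stand',RS.T@(-R.T@p['tvec']-O),'axis',RS.T@R[2])
for z in (0,-5,-10): print(z,proj(p,O+RS@np.array([-66.6,100.2,132.1-z])))
s=r.observe();print(s['q'].round(3))
"
```

```text
t 4.72 stand [-67.5 100.2 131.8] toolx yaw vs -rx -0.15 F [ 0.52  0.45 -0.06] w 0.6
top (311, 285, 20, 23) [409.1 -87.1  16. ] [-161.2 -111.8   16. ]
scene (265, 243, 11, 22) [411.9 -88.6  16. ] [-158.1 -112.5   16. ]
scene (319, 208, 7, 20) [441.2 109.4  16. ] [-181.8   86.3   16. ]
wrist (15, 60, 54, 104) [408.9 -81.9  16. ] [-162.8 -106.8   16. ]
wrist (266, 23, 73, 100) [435.1 117.1  16. ] [-189.7   92.1   16. ]
wristcam pos in stand [-143.01020716  100.74489755  305.3007143 ] axis [ 2.91987773e-01 -2.83697210e-04 -9.56422009e-01]
0 [[315.25838645 288.37105151]]
-5 [[315.24428168 292.28736151]]
-10 [[315.22941589 296.41422105]]
[-0.077  0.726 -0.289  1.828  0.324  0.635  0.743]
```

View pics/c_wrist.png

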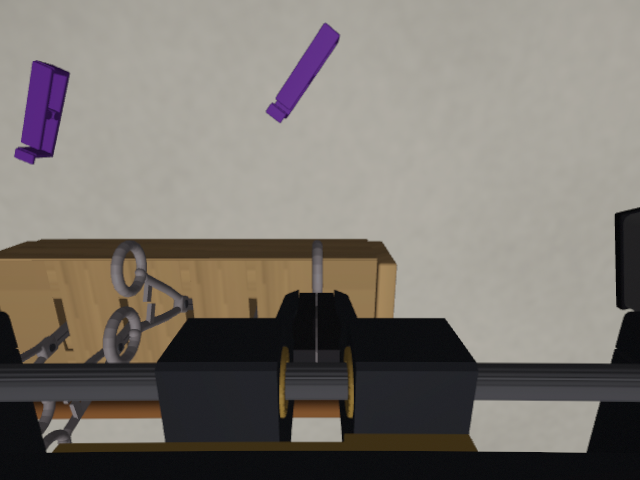

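The wrist view shows front ring A at (318,240–290), passing beneath the fingers. Both views put the real fingertip about 20 mm above the reported TCP, so the tool passed over the ring without touching it. I'll back off, go lower and repeat the arc.

{"fn": "step_arm", "kwargs": {"increments": [[0.8, 0, 0, 0, 0], [0.8, 0, 0, 0, 0], [0.7, 0, 0, 0, 0], [0, 0, 0.7, 0, 0], [0, 0, 0.6, 0, 0]]}}

```text
t: 5.5
tool_pos: [500.0, 108.2, 99.1]
tcp_rot: [[-0.964, 0.265, 0.0], [0.265, 0.964, 0.0], [-0.0, 0.0, -1.0]]
contact_force: [-0.3, 0.1, 0.5]
width: 0.5
```

{"fn": "step_arm", "kwargs": {"increments": [[0, 0, 0, 0, 0], [-0.4, 0, 0, 0, 0], [-0.4, 0, 0, 0, 0], [-0.3, 0, -0.1, 0, 0], [0, 0, 0, 0, 0]]}}

```text
t: 6.12
tool_pos: [527.6, 100.5, 102.3]
tcp_rot: [[-0.964, 0.266, 0.001], [0.266, 0.964, 0.0], [-0.001, 0.001, -1.0]]
contact_force: [0.5, 0.2, -0.1]
width: 1.0
```

```bash
python3 -c "
from h import *
st()
a=camera('scene');b=camera('wrist');cv2.imwrite('pics/m4.png',np.hstack([cv2.resize(a[170:290,300:420],(400,400),interpolation=2),cv2.resize(b[180:340,240:400],(400,400),interpolation=2)])[:,:,::-1])"
```

```text
t 6.12 stand [-96.  100.3 102.3] toolx yaw vs -rx -0.23 F [ 0.43  0.37 -0.06] w 1.0
```

View pics/m4.png

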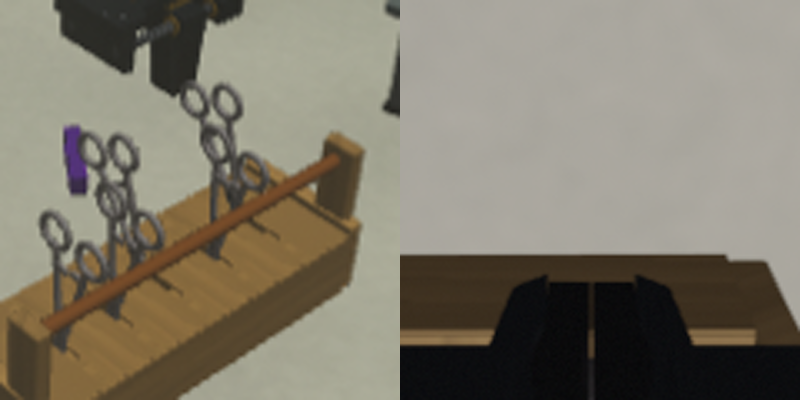

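Now the tip sits just in front of ring A, at (175,95) against the ring at (195,100), and slightly below its centre. Continuing along the arc.

{"fn": "step_arm", "kwargs": {"increments": [[-0.25, 0, -0.12, 0, 0], [-0.25, 0, -0.11, 0, 0], [-0.25, 0, -0.1, 0, 0], [-0.25, 0, -0.09, 0, 0], [-0.25, 0, -0.08, 0, 0]]}}

```text
t: 6.85
tool_pos: [557.2, 92.4, 114.6]
tcp_rot: [[-0.964, 0.265, 0.0], [0.265, 0.964, 0.0], [-0.0, 0.0, -1.0]]
contact_force: [-0.8, 0.3, 0.1]
width: 0.7
```

```bash
python3 -c "
from h import *
st()
a=camera('scene');b=camera('wrist');cv2.imwrite('pics/m5.png',np.hstack([cv2.resize(a[170:290,300:420],(400,400),interpolation=2),cv2.resize(b[180:340,240:400],(400,400),interpolation=2)])[:,:,::-1])"
```

```text
t 6.85 stand [-65.3 100.2 114.6] toolx yaw vs -rx -0.17 F [-0.83  0.12  0.12] w 0.7
```

View pics/m5.png

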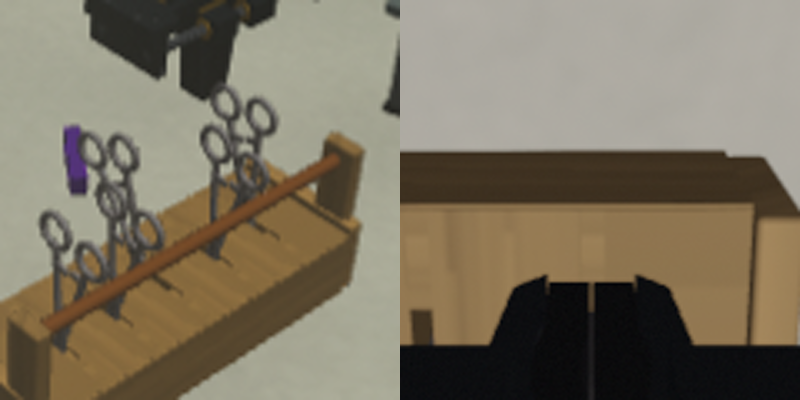

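Hemostat A is rising as planned and now leans about 10 degrees, with its front ring at (225,103). I'll finish the arc and then retreat.

{"fn": "step_arm", "kwargs": {"increments": [[-0.22, 0, -0.07, 0, 0], [-0.22, 0, -0.06, 0, 0], [-0.22, 0, -0.05, 0, 0], [-0.22, 0, -0.04, 0, 0], [-0.2, 0, -0.03, 0, 0]]}}

```text
t: 7.58
tool_pos: [583.1, 85.2, 120.7]
tcp_rot: [[-0.964, 0.265, 0.0], [0.265, 0.964, 0.0], [-0.0, 0.0, -1.0]]
contact_force: [0.6, 0.2, 0.1]
width: 0.3
```

{"fn": "step_arm", "kwargs": {"increments": [[-0.15, 0, -0.02, 0, 0], [-0.12, 0, 0, 0, 0], [0, 0, 0, 0, 0], [0, 0, 0, 0, 0], [0.4, 0, 0, 0, 0]]}}

```text
t: 8.2
tool_pos: [579.6, 86.2, 121.1]
tcp_rot: [[-0.964, 0.266, 0.0], [0.266, 0.964, 0.0], [-0.0, 0.0, -1.0]]
contact_force: [0.4, 0.3, -0.7]
width: 0.4
```

```bash
python3 -c "
from h import *
st()
"
```

```text
t 8.2 stand [-42.1 100.1 121.1] toolx yaw vs -rx -0.2 F [ 0.3   0.38 -0.74] w 0.4
```

{"fn": "step_arm", "kwargs": {"increments": [[0.8, 0, 0, 0, 0], [0.9, 0, 0, 0, 0], [0.9, 0, 0, 0, 0], [0.9, 0, 0, 0, 0], [0, 0, 0, 0, 0]]}}

```text
t: 8.82
tool_pos: [493.1, 110.0, 121.4]
tcp_rot: [[-0.965, 0.262, -0.002], [0.262, 0.965, -0.0], [0.002, -0.001, -1.0]]
contact_force: [1.0, 0.1, -0.8]
width: 0.5
```

```bash
python3 -c "
from h import *
st()
a=camera('scene');b=camera('wrist');cv2.imwrite('pics/m6.png',np.hstack([cv2.resize(a[170:290,300:420],(400,400),interpolation=2),cv2.resize(b[80:400,160:480],(400,400),interpolation=2)])[:,:,::-1])"
```

```text
t 8.82 stand [-131.9  100.5  121.4] toolx yaw vs -rx -0.0 F [ 0.92  0.36 -0.83] w 0.5
```

View pics/m6.png

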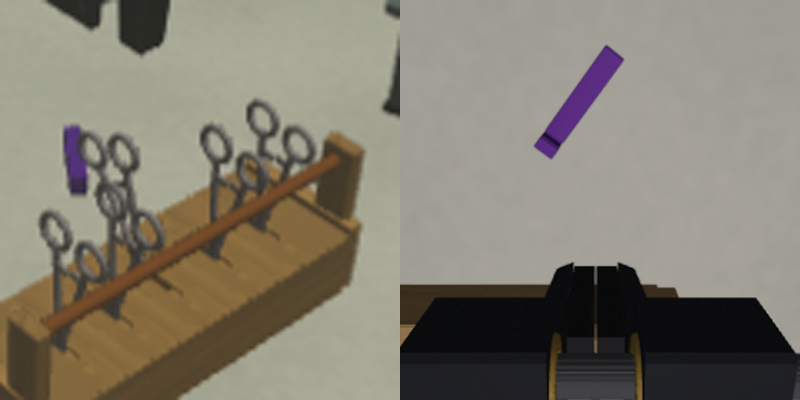

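A now rests on the rail, parallel to its neighbour: front to rear ring spans (35,25) px against (37,25) px. Moving on to B.

{"fn": "step_arm", "kwargs": {"increments": [[0, -1, 0, 0, 0], [0, -1, 0, 0, 0], [0, -1, 0.2, 0, 0], [0, -1, 0.4, 0, 0], [0, 0, 0.3, 0, 0]]}}

```text
t: 9.55
tool_pos: [469.1, 10.5, 98.3]
tcp_rot: [[-0.963, 0.269, -0.0], [0.269, 0.963, -0.001], [-0.0, -0.001, -1.0]]
contact_force: [-0.0, 0.5, 0.8]
width: 0.8
```

```bash
python3 -c "
from h import *
st()
p=camera_params('scene');W=lambda *X:((proj(p,O+RS@np.array(X,float))[0]-[300,170])*3.333).round(0)
for y in(100,50):
 for th in (0,-3,-6):
  t=np.radians(th);c=np.cos(t);s=np.sin(t)
  print(y,th,'front',W(-17.5*c-134*s,y,16.5+134*c-17.5*s),'rear',W(17.5*c-134*s,y,16.5+134*c+17.5*s))"
```

```text
t 9.55 stand [-128.9   -1.9   98.3] toolx yaw vs -rx -0.43 F [-0.16  0.51  0.84] w 0.8
100 0 front [247. 109.] rear [283. 131.]
100 -3 front [254. 112.] rear [290. 137.]
100 -6 front [262. 116.] rear [297. 143.]
50 0 front [199. 135.] rear [235. 158.]
50 -3 front [206. 138.] rear [242. 164.]
50 -6 front [213. 143.] rear [249. 170.]
```

A matches the racked prediction of 6 degrees back. I'll run the same arc for B.

{"fn": "step_arm", "kwargs": {"increments": [[-0.4, 0.05, 0, 0, 0], [-0.4, 0.05, 0, 0, 0], [-0.4, 0, -0.08, 0, 0], [-0.12, 0, -0.06, 0, 0], [0, 0, 0, 0, 0]]}}

```text
t: 10.18
tool_pos: [501.4, 6.7, 102.4]
tcp_rot: [[-0.964, 0.265, 0.0], [0.265, 0.964, 0.0], [-0.0, 0.0, -1.0]]
contact_force: [-0.7, -0.4, -0.2]
width: 0.9
```

{"fn": "step_arm", "kwargs": {"increments": [[-0.25, 0, -0.12, 0, 0], [-0.25, 0, -0.11, 0, 0], [-0.25, 0, -0.1, 0, 0], [-0.25, 0, -0.09, 0, 0], [-0.25, 0, -0.08, 0, 0]]}}

```text
t: 10.8
tool_pos: [531.9, -1.7, 114.9]
tcp_rot: [[-0.964, 0.265, 0.0], [0.265, 0.964, 0.0], [-0.0, 0.0, -1.0]]
contact_force: [-0.2, -0.5, -0.3]
width: 0.6
```

```bash
python3 -c "
from h import *
st()
a=camera('scene');b=camera('wrist');cv2.imwrite('pics/m7.png',np.hstack([cv2.resize(a[170:290,300:420],(400,400),interpolation=2),cv2.resize(b[80:400,160:480],(400,400),interpolation=2)])[:,:,::-1])"
```

```text
t 10.8 stand [-65.2   2.8 114.9] toolx yaw vs -rx -0.16 F [-0.06 -0.49 -0.3 ] w 0.6
```

View pics/m7.png

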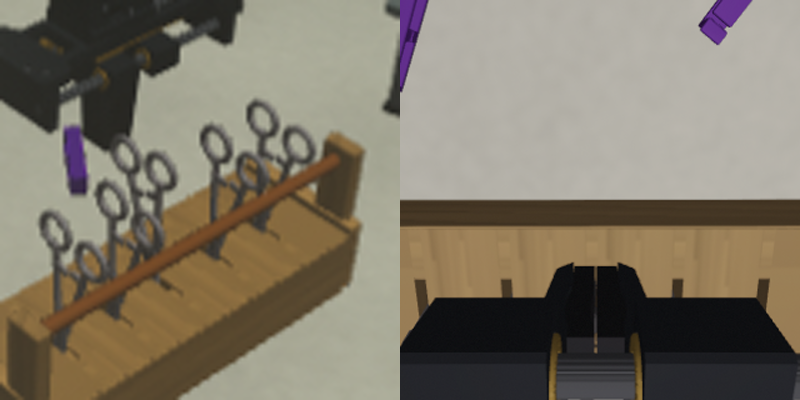

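B is rising the same way, with its front ring at (125,155). Finishing its arc.

{"fn": "step_arm", "kwargs": {"increments": [[-0.22, 0, -0.07, 0, 0], [-0.22, 0, -0.06, 0, 0], [-0.22, 0, -0.05, 0, 0], [-0.22, 0, -0.04, 0, 0], [-0.2, 0, -0.03, 0, 0]]}}

```text
t: 11.52
tool_pos: [557.8, -8.9, 121.0]
tcp_rot: [[-0.964, 0.265, 0.0], [0.265, 0.964, 0.0], [-0.0, 0.0, -1.0]]
contact_force: [-0.2, 0.7, 0.4]
width: 0.5
```

{"fn": "step_arm", "kwargs": {"increments": [[-0.15, 0, -0.02, 0, 0], [-0.12, 0, 0, 0, 0], [0, 0, 0, 0, 0], [0, 0, 0, 0, 0], [0.4, 0, 0, 0, 0]]}}

```text
t: 12.15
tool_pos: [554.3, -7.9, 121.4]
tcp_rot: [[-0.964, 0.265, 0.001], [0.265, 0.964, 0.0], [-0.001, 0.0, -1.0]]
contact_force: [-0.1, 0.2, -0.6]
width: 0.4
```

{"fn": "step_arm", "kwargs": {"increments": [[0.8, 0, 0, 0, 0], [0.9, 0, 0, 0, 0], [0.9, 0, 0, 0, 0], [0.9, 0, -0.5, 0, 0], [0.5, 0, -0.5, 0, 0]]}}

```text
t: 12.78
tool_pos: [455.9, 18.9, 146.9]
tcp_rot: [[-0.965, 0.264, -0.002], [0.264, 0.965, -0.0], [0.001, -0.001, -1.0]]
contact_force: [-0.6, -0.3, 0.3]
width: 0.6
```

{"fn": "step_arm", "kwargs": {"increments": [[0.8, 0, -0.5, 0, 0], [0.8, 0, -0.5, 0, 0], [0, 0, 0, 0, 0], [0, 0, 0, 0, 0], [0, 0, 0, 0, 0]]}}

```text
t: 13.4
tool_pos: [420.0, 29.0, 171.1]
tcp_rot: [[-0.964, 0.265, 0.0], [0.265, 0.964, 0.0], [-0.0, 0.0, -1.0]]
contact_force: [-0.4, 0.7, 0.4]
width: 0.3
```

```bash
python3 -c "
from h import *
st()
p=camera_params('scene');W=lambda *X:((proj(p,O+RS@np.array(X,float))[0]-[300,170])*3.333).round(0)
t=np.radians(-6);c=np.cos(t);s=np.sin(t)
for y in(100,50,0,-50,-100): print(y,'front',W(-17.5*c-134*s,y,16.5+134*c-17.5*s),'rear',W(17.5*c-134*s,y,16.5+134*c+17.5*s))
a=camera('scene');b=camera('top');cv2.imwrite('pics/m8.png',np.hstack([cv2.resize(a[170:290,300:420],(400,400),interpolation=2),cv2.resize(b[180:300,225:345],(400,400),interpolation=2)])[:,:,::-1])"
```

```text
t 13.4 stand [-181.1    3.1  171.1] toolx yaw vs -rx -0.2 F [-0.6   0.57  0.38] w 0.3
100 front [262. 116.] rear [297. 143.]
50 front [213. 143.] rear [249. 170.]
0 front [162. 170.] rear [198. 199.]
-50 front [109. 200.] rear [145. 229.]
-100 front [ 53. 230.] rear [ 89. 261.]
```

View pics/m8.png

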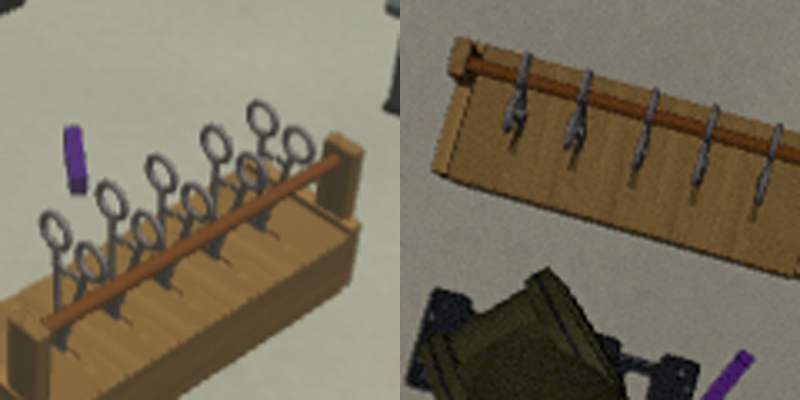

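All five hemostats lean on the rail, and their rings are within about 4 px of the racked predictions. The clamps in view are where they were and the tool is clear, so I'm handing in.

```bash
python3 -c "
from plant import r
print(r.job_done())"
```

```text
the job is handed in; nothing more can be done
None
```

Both flopped hemostats, in the +100 mm slot and the middle slot, are now back against the rear rail. I pushed each one from the front along the ring arc with shut fingertips, and handed the job in at about 13.4 s.

- **First try:** it missed. The fingertips passed above the first hemostat's ring without moving it, because the real tips sat about 20 mm higher than the reported tool position. I backed off, went lower and repeated the push.
- **Hemostats:** in the last pictures all five lean alike on the rail in their slots. Their rings were within about 4 px of the racked positions in the enlarged crop, roughly 1 px in the raw image.
- **Force:** readings were under about 1.5 N (noise level) whenever I read them, so force did not confirm contact; the pictures did.
- **Bystanders:** the clamps looked unmoved in the pictures I took. The dish and dispenser were outside the final crops, so I did not check them again, but the tool never worked near the dish and passed the dispenser only on the way in, at about 210 mm, well above its 119 mm top.
- **Disagreement:** the wrist camera placed the clamps 5–10 mm away from where the fixed cameras did. I relied on the fixed cameras.

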